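# Empty the drop tray of the sharps bin

## Task

Two used tubes lie in the red drop tray of the yellow sharps bin. Without touching the tubes and without gripping the handle, push the tray's black handle away from you until the tray is tipped fully over and both tubes have dropped into the bin, then push the handle back towards you until the tray's flap stands upright again as at the start, ready for the next user. Push steadily, do not slam the tray, and leave everything else on the bench where it is.

Things in the scene. Friction and masses are not known exactly. Their poses are not given: they have to be found in the camera images.
- bin: yellow sharps bin with a white lid, fixed to the bench in a steel bracket: 166 mm deep (its x), 226 mm wide (its y), 110 mm high to the lid; origin under its centre, on the bench, z up. Its front with the white and red label is its -x side, turned roughly towards the robot. Inside is one empty cavity about 95 mm deep
- bin_mouth (a point): centre of the rectangular mouth in the lid, level with the lid's top, 110 mm above the bench; the mouth is 76 mm along the bin's x and 166 mm along its y
- tray (a joint): angle (rad) of the red drop tray. 0: at rest, its flap upright. It grows as the flap swings away from the robot, towards the bin's +x; at 1.5 is the stop: the flap lies flat over the mouth and the floor hangs down in the bin. The tubes drop out on the way. Friction hinge (0.1 N m), no spring: it stays where it is left; 2 to 4 N at the handle moves it
- tray_hinge (a point): middle of the tray's hinge line, which runs along the bin's y at the mouth's near edge; fixed on the bin at (-0.044, 0, 0.108) in its frame. At rest the tray's floor (62 mm deep, 150 mm wide, low cheeks at its ends) reaches from here away from the robot over the mouth, sloping 8 degrees down towards the flap; the tubes lie on it beyond the flap
- flap_top (a point): middle of the free edge of the tray's red flap, 72 mm from the hinge; the flap is 156 mm wide and 3 mm thick, in one piece with the tray's floor and square to it but for the 8 degrees
- tray_handle (a point): middle of the round bar of the black D handle on the flap's near side; turns with the tray. Bar 10 mm thick, 90 mm along the bin's y, on a 10 mm leg at each end; clear gap to the flap 38 mm, clear width 80 mm. From the hinge it lies 45 mm nearer (-x) and 50 mm up with the tray at 0, 47 mm beyond (+x) and 48 mm up at 1.5, and passes 67 mm above the hinge between
- used_red_mid (a point): capped sample tube, 84 mm long, 13 mm thick (cap 17 mm), red cap; it lies across the tray at the start (next to the flap), its length along the hinge. This point is the middle of its length and thickness. Used: not to be touched by the robot
- used_purple_mid (a point): capped sample tube, 84 mm long, 13 mm thick (cap 17 mm), purple cap; it lies across the tray at the start (beside the other, farther from the flap), its length along the hinge. This point is the middle of its length and thickness. Used: not to be touched by the robot
- used_red: the red-capped used tube; origin at the middle of its round bottom, z along it to the cap
- used_purple: the purple-capped used tube; origin at the middle of its round bottom, z along it to the cap
- reagent_box: the flat black carton, 190 x 206 x 68 mm, on the bench left of the bin; origin under its centre; loose, to be left alone
- blue_rack: black tube rack full of blue-capped tubes, 192 x 109 x 95 mm, its long side pointing away from the robot, on the bench right of the bin; origin under its centre; loose, to be left alone
- slide_case: pale grey closed slide box, 92 x 125 x 40 mm, far right on the bench; origin under its centre; loose, to be left alone
- needle_carton: white and teal carton, 140 x 99 x 60 mm, behind the bin; origin under its centre; loose, to be left alone
- swab_carton: orange and white carton, 62 x 89 x 75 mm high, behind the bin on the left; origin under its centre; loose, to be left alone
- swab_tub: small white open tub, 90 x 72 x 50 mm, behind the black carton; origin under its centre; loose, to be left alone

How it is judged:
By the outcome, as a careful person would: the job done as asked, in the order asked, and still so for the second after the job is handed in, with the robot touching nothing.
It also fails if it takes over 43 s, if anything falls off the work surface, if the arm or the gripper's body presses on something with over 40 N, if the wrist force passes 120 N, or if a joint passes its speed limit or range.

## Robot

A 6-joint arm with a two-finger parallel gripper is mounted at the origin on a cart in front of the work surface, level with it; the furniture and walls round the work are solid. World frame = base frame: x ahead of the robot, y to its left, z up, the work surface at z = 0. Lengths are in m, angles in degrees, forces in N, time in s.
With the tool pointing down it reaches from about 0.3 to 0.75 m from the base axis. Payload 8.5 kg.
Tool frame: the origin (TCP) lies on the centre line of the jaws, within the pads' length; the fingertips stand tips_ahead ahead of it and the grasp point (between the pads) lies 3 mm ahead of it (tips_ahead is the distance from the TCP to the fingertips, in m); z points along the fingers, y is the line along which they close (so a half turn about z gives the same grasp; the last joint's range is limited). The gripper opens to 85 mm and grips with 20 to 120 N. Pads are 22 mm wide; open, the fingers measure 114 mm over their backs; the gripper's body (76 mm by 85 mm) begins 54 mm behind the grasp point. The pads swing forward as they close: fully open they stand 13 mm farther back than shut.
Start: joints at [-79.028, 21.807, 74.336, -0, 83.858, -12.336], TCP at [0.218, -0.505, 0.253] pointing down, gripper open.
Joint ranges: [-178.18, 178.18], [-50.72, 133.34], [12.68, 142.11], [-81.47, 261.47], [9.98, 163.14], [-165.26, 165.26]. Speed limits (degrees/s): [136.94, 136.94, 180, 180, 180, 180].

## Interface

Orientations are given as a 3x3 rotation matrix whose columns are the frame's x, y, z axes.
In Python, from rig import observe, get_image, close_job, tips_ahead gives the robot as it stands.
- The arm moves only by the tool creep_tool, called after "Request:" by a JSON object that holds its "name" and its "arguments", one argument or row to a line. Schema: {"type":"object","properties":{"steps":{"type":"array","items":{"type":"number"},"minItems":5,"maxItems":50},"force":{"type":"number"},"only":{"type":"string"},"quiet":{"type":"boolean"},"lines":{"type":"string"}},"required":["steps"],"additionalProperties":false}. steps is one flat list of numbers that holds 1 to 10 rows one after another, with no inner brackets; each row has 5 numbers: dx, dy, dz in a scale on which 1.0 is 80 cm, then a turn about the tool's z in shares of 120 degrees (1.0 is 120 degrees), then the finger opening in m; each row shifts and turns the commanded pose from where the row before left it, along the tool's axes as they then stand; what a row does not reach is not made up. A row lasts 1/10 s, in which the tool goes at most 0.05 m and 8.59 degrees, less where a joint would pass 70% of its speed; a pose out of reach is approached as far as the arm can. The fingers move at their own pace and stop on an object; force is the grip in N (left out, the last holds). Time passes only in rows, so rows that do not move let the fingers close. The tool returns the time, the measured TCP pose, the force, the opening and the grip force at its end. only (a regular expression) keeps the lines of the reply that match it, lines (a string "A,B") keeps lines A to B, and quiet returns only ok. Input that does not fit is refused with a message, and nothing moves.
- observe(): the state, without advancing time (a new reading comes with each control period).
- get_image(name): name is "scene" or "top"; returns a dict with "pixels" (480x640x3 uint8, red, green, blue), "depth" (480x640 float32, m along the optical axis (not along the pixel's ray), 0 where there is no reading), "K" (3x3 intrinsics, pixels), "distortion" ([k1, k2, p1, p2, k3] as OpenCV has them; the pictures are not rectified), "extrinsics" (4x4, takes a point from world to camera coordinates). Camera axes: x right, y down, z forward; pixel columns grow to the right and rows downward; lengths in m; the calibration is good to about 2 mm. A picture is of the moment at which its call begins.
- close_job(): hands the job in; it is judged then, once.
The state is a dict: "time_s": time; "q": joint angles; "qvel": joint speeds; "joint_efforts": joint torques, N m; "position": TCP position; "tool_rot": TCP orientation; "ft_force": force on the tool from outside, world axes, zero at the start; "wrist_torque": the same for the moment, N m; "grip_width": finger opening in m; "gripper_force": force on a finger pad.
Only numpy, scipy, OpenCV 4.12 (cv2) and the standard library are available. Lean on these libraries where they do the work, as an engineer would, in place of code of your own. Each camera call takes 0.05 s, during which the arm holds its last target. There are 200 camera calls.

## Working session

There is one attempt and no reset: what is moved stays moved. The work goes in short steps, Python scripts to look and compute and a tool call to move; the robot and the scene stay as the last step left them, time stands still between calls to the robot, and variables do not carry over. Pictures are saved under pics/ and viewed, at most 10 in all, crops included, and the job is handed in when it is done.

```bash
mkdir -p pics; ls; python3 - <<'E'
from rig import observe,get_image,tips_ahead
import cv2,numpy as np
print(tips_ahead, observe())
for n in("scene","top"):
    d=get_image(n); cv2.imwrite(f"pics/{n}0.png",d["pixels"][:,:,::-1]); np.savez(f"{n}0.npz",**d); print(d["K"],d["extrinsics"],d["distortion"])
E
```

```text
pics
0.022 {'time_s': 0.0, 'q': array([-7.90304211e+01,  2.18422209e+01,  7.43836899e+01, -2.01061024e-03,
        8.38591301e+01, -1.23337861e+01]), 'qvel': array([ 8.61612069e-02, -3.48887958e-03,  5.46386997e-03, -7.81881037e-05,
        1.20441213e-01, -6.31232068e-02]), 'joint_efforts': array([-1.96586407e-03, -4.48464632e+01, -2.31280553e+01, -2.60048109e-04,
        4.73588356e-03, -1.40369926e-05]), 'position': array([ 0.21753722, -0.50487044,  0.25270649]), 'tool_rot': array([[ 9.18421699e-01,  3.95602684e-01, -3.16686297e-04],
       [ 3.95602709e-01, -9.18420597e-01,  1.45048472e-03],
       [ 2.82964428e-04, -1.45743860e-03, -9.99998898e-01]]), 'ft_force': array([ 0.247368  ,  0.25560686, -0.30704968]), 'wrist_torque': array([0.06064319, 0.08647238, 0.00131042]), 'gripper_force': 0.0, 'grip_width': 0.08545375558030553}
[[539.31189596   0.         312.54036167]
 [  0.         539.31189596 239.31244477]
 [  0.           0.           1.        ]] [[-0.79819425 -0.60237615  0.00537649  0.38134217]
 [-0.35318025  0.46072318 -0.81424681  0.40101032]
 [ 0.48800579 -0.65182599 -0.58049395  1.32223603]
 [ 0.          0.          0.          1.        ]] [-0.12355853  0.          0.          0.          0.        ]
[[470.6892375    0.         314.0915641 ]
 [  0.         470.6892375  233.86009483]
 [  0.           0.           1.        ]] [[ 1.37206305e-03 -9.99920880e-01 -1.25040568e-02 -1.49678182e-01]
 [-9.98099651e-01 -5.99033218e-04 -6.16175886e-02  5.86370656e-01]
 [ 6.16052231e-02  1.25648379e-02 -9.98021503e-01  1.27199867e+00]
 [ 0.00000000e+00  0.00000000e+00  0.00000000e+00  1.00000000e+00]] [0.03346078 0.         0.         0.         0.        ]
```

View pics/scene0.png

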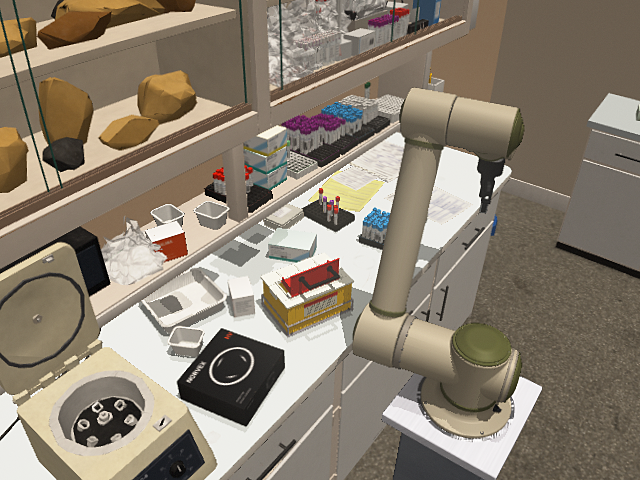

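View pics/top0.png

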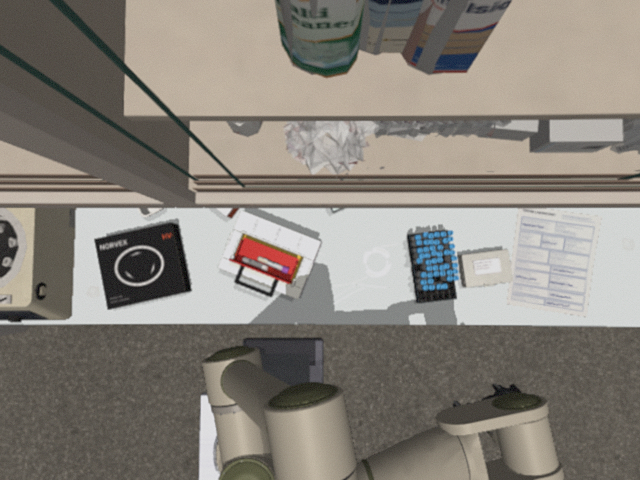

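The scene view shows the bin with its upright red flap at about (305,285). The top view shows the tray at about (265,260), with the handle bar near (255,290), the lid from (222,210) to (320,290), and a shelf edge above row 205.

```bash
cat > h.py <<'E'
import cv2,numpy as np
def load(n): return dict(np.load(n))
def cloud(d):
    v,u=np.mgrid[0:480,0:640]; p=np.stack([u,v],-1).reshape(-1,1,2).astype(float)
    r=cv2.undistortPoints(p,d["K"],d["distortion"]).reshape(480,640,2)
    z=d["depth"][...,None]; c=np.concatenate([r*z,z],-1); E=d["extrinsics"]
    w=(c-E[:3,3])@E[:3,:3]; w[d["depth"]<=0]=np.nan; return w
def proj(d,P):
    E=d["extrinsics"]; return cv2.projectPoints(np.float64(P),cv2.Rodrigues(E[:3,:3])[0],E[:3,3],d["K"],d["distortion"])[0].reshape(-1,2)
E
python3 - <<'E'
from h import *
t=load("top0.npz");s=load("scene0.npz")
wt,ws=cloud(t),cloud(s)
def cl(w,d,name):
    p=d["pixels"].astype(int);R,G,B=p[...,0],p[...,1],p[...,2]
    box=(w[...,0]>.3)&(w[...,0]<.75)&(w[...,1]>-.15)&(w[...,1]<.25)
    red=box&(R>110)&(G<70)&(B<70)&(w[...,2]>.08)
    lid=box&(abs(w[...,2]-.11)<.006)
    blk=box&(R<60)&(G<60)&(B<60)&(w[...,2]>.125)
    for n,m in(("red",red),("lid",lid),("blk",blk)):
        P=w[m]; print(name,n,len(P))
        if len(P)<5: continue
        print(P.min(0).round(3),P.max(0).round(3),np.median(P,0).round(3), cv2.minAreaRect(np.float32(P[:,:2])))
    hi=red&(w[...,2]>.15); P=w[hi]
    if len(P)>4: print("flap",P.min(0).round(3),P.max(0).round(3),cv2.minAreaRect(np.float32(P[:,:2])))
    print("high x range", np.nanmin(np.where(w[...,2]>.3,w[...,0],np.nan)[:206,:]) if name=="top" else "")
cl(wt,t,"top");cl(ws,s,"scene")
a=cv2.resize(t["pixels"][200:305,205:335],None,fx=6,fy=5.7,interpolation=2)
cv2.imwrite("pics/topc.png",a[:,:,::-1])
b=cv2.resize(s["pixels"][245:345,245:375],None,fx=6,fy=6,interpolation=2)
cv2.imwrite("pics/scc.png",b[:,:,::-1])
E
```

```text
top red 937
[ 0.462 -0.109  0.107] [0.567 0.045 0.184] [ 0.527 -0.027  0.116] ((0.5141288638114929, -0.030676253139972687), (0.15150904655456543, 0.06516538560390472), 68.66299438476562)
top lid 3727
[ 0.3   -0.15   0.104] [0.642 0.093 0.116] [ 0.54  -0.036  0.11 ] ((0.4551677703857422, -0.005532130599021912), (0.22630763053894043, 0.3206867277622223), 68.50128936767578)
top blk 3228
[ 0.3   -0.15   0.128] [0.714 0.042 1.114] [ 0.618 -0.054  0.961] ((0.5070722103118896, -0.053719259798526764), (0.4137347936630249, 0.1917976438999176), 0.11946766078472137)
flap [ 0.462 -0.092  0.16 ] [0.514 0.045 0.184] ((0.48595598340034485, -0.022753797471523285), (0.14576631784439087, 0.006916618440300226), 68.66299438476562)
high x range 0.5915950410319054
scene red 786
[ 0.427 -0.141  0.08 ] [0.75  0.208 0.303] [ 0.489 -0.005  0.144] ((0.5738987922668457, 0.07565532624721527), (0.41626596450805664, 0.1573566496372223), 56.17927551269531)
scene lid 1633
[ 0.412 -0.15   0.104] [0.639 0.094 0.116] [ 0.539 -0.01   0.108] ((0.5271009206771851, -0.03551161289215088), (0.22599007189273834, 0.16512885689735413), 68.31165313720703)
scene blk 652
[ 0.308 -0.13   0.15 ] [0.746 0.248 0.875] [0.625 0.062 0.761] ((0.5663377642631531, 0.012382686138153076), (0.5571449398994446, 0.17956119775772095), 35.66925811767578)
flap [ 0.427 -0.094  0.15 ] [0.75  0.208 0.303] ((0.5735456943511963, 0.08835135400295258), (0.41880494356155396, 0.09656814485788345), 45.09678268432617)
high x range
```

View pics/topc.png

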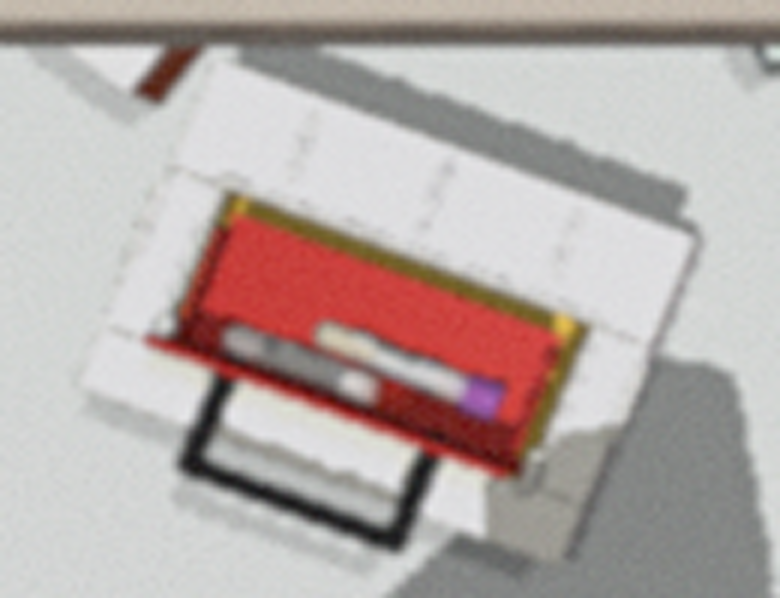

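View pics/scc.png

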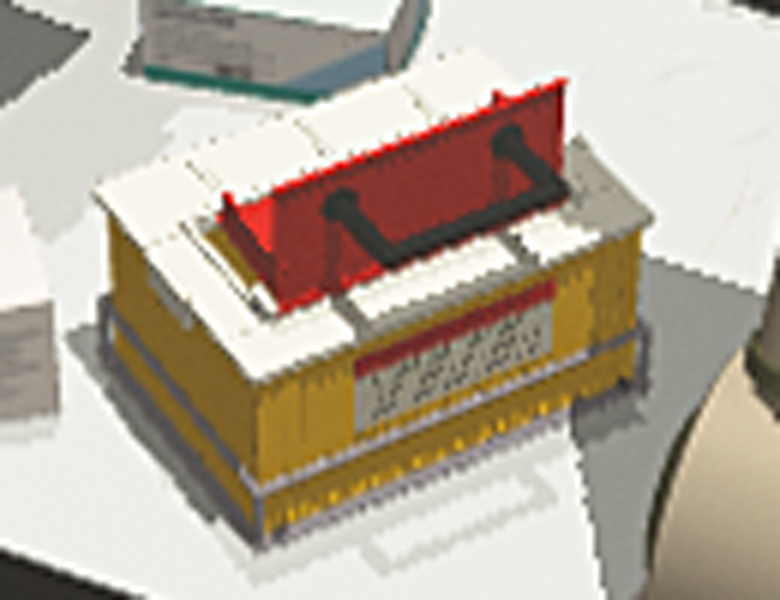

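The crops show the handle bar from about (237,282) to (271,296) in the top view, and centred near (325,282) in the scene view. The tubes lie behind the flap. The lid rectangles from the two views agree to within 0.3°. Next I'll check the predicted points against the pixels.

```bash
cat >> h.py <<'E'
C=np.array([.527,-.0355,0]); yaw=np.radians(-21.6)
R=np.array([[np.cos(yaw),-np.sin(yaw),0],[np.sin(yaw),np.cos(yaw),0],[0,0,1]])
def W(p): return C+np.atleast_2d(p)@R.T
def B(p): return (np.asarray(p)-C)@R
def bar(th): # bin frame bar centre
    c,s=np.cos(th),np.sin(th); return np.array([-.044-.045*c+.05*s,0,.108+.045*s+.05*c])
E
python3 - <<'E'
from h import *
t=load("top0.npz");s=load("scene0.npz")
P=W([[-.083,.113,.11],[.083,-.113,.11],[-.044,.078,.18],[-.044,-.078,.18],[-.089,.04,.158],[-.089,-.04,.158],[-.089,0,.158]])
print(P[-1]);print(proj(t,P).round(1));print(proj(s,P).round(1))
for n,d in(("t",t),("s",s)):
    w=cloud(d);b=(w-C)@R
    m=(abs(b[...,1])<.035)&(b[...,0]>-.11)&(b[...,0]<-.065)&(b[...,2]>.13)&(b[...,2]<.19)
    print(n,"bar",m.sum(),b[m].min(0).round(3),b[m].max(0).round(3),np.median(b[m],0).round(3))
    if n=="t":
        f=(w[...,2]>.25)&(w[...,0]>.55)&(abs(w[...,1])<.3); print("overhead",w[f].min(0))
    m=(b[...,0]<-.12)&(b[...,0]>-.3)&(abs(b[...,1])<.1)&(w[...,2]>.03)&(w[...,2]<.3); print("front obst",m.sum())
E
```

```text
[ 0.44424989 -0.00273691  0.158     ]
[[215.2 269. ]
 [322.3 241. ]
 [228.4 259.6]
 [289.1 283.8]
 [237.6 282.7]
 [268.2 295. ]
 [252.9 288.8]]
[[286.  308.4]
 [324.3 250.4]
 [289.7 275.8]
 [338.6 257.5]
 [310.7 286.8]
 [335.8 276.9]
 [323.4 281.8]]
t bar 118 [-0.09  -0.034  0.153] [-0.08   0.035  0.167] [-0.085 -0.     0.162]
overhead [ 0.59212422 -0.2999941   0.57127101]
front obst 1414
s bar 87 [-0.099 -0.035  0.15 ] [-0.082  0.035  0.166] [-0.091  0.001  0.16 ]
front obst 867
```

The rows are not in the units I measure in: shifts go in shares of 80 cm and turns go in shares of 120 degrees. I convert before sending: 8 degrees / 120 = 0.0667.

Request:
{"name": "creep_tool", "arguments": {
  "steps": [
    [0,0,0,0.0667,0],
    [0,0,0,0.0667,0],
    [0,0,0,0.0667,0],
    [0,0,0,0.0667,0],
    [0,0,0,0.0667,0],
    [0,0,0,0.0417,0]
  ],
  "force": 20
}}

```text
refused: steps[0]: [0, 0, 0, 0.0667, 0] is not of type 'number' (schema: type "number"). Nothing was moved.
```

The call was refused and nothing moved: it wants one flat list, 5 numbers to a row, no inner brackets. Same move again in that form.

Request:
{"name": "creep_tool", "arguments": {
  "steps": [0,0,0,0.0667,0,0,0,0,0.0667,0,0,0,0,0.0667,0,0,0,0,0.0667,0,0,0,0,0.0667,0,0,0,0,0.0417,0],
  "force": 20
}}

```text
time_s: 0.7
position: [0.2176, -0.505, 0.2529]
tool_rot: [[0.927, -0.374, -0.0], [-0.374, -0.927, 0.001], [-0.0, -0.001, -1.0]]
ft_force: [-0.4, 0.4, -0.5]
grip_width: 0.0003
gripper_force: 0.0
```

```bash
python3 -c "
from h import *
from rig import observe,tips_ahead
o=observe();print(tips_ahead,o['tool_rot'].round(3),B(o['position']).round(4),o['grip_width'])"
```

```text
0.022 [[ 0.927 -0.374 -0.   ]
 [-0.374 -0.927  0.001]
 [-0.    -0.001 -1.   ]] [-0.1149 -0.5504  0.2529] 0.0002708368863895052
```

The predicted points match the pixels to within 1–2 px in both views, and the bar centre is close to (-0.089, 0, 0.158) in the bin frame. I'll now move across to in front of the handle.

Scaled: -0.04 m / 0.8 = -0.05, -0.03 m / 0.8 = -0.0375.

Request:
{"name": "creep_tool", "arguments": {
  "steps": [-0.0063,-0.0375,0,0,0,-0.0063,-0.05,0,0,0,-0.0063,-0.05,0,0,0,-0.0063,-0.05,0,0,0,-0.0063,-0.05,0,0,0,-0.0063,-0.05,0,0,0,-0.0063,-0.05,0,0,0,0,-0.05,0,0,0,0,-0.05,0,0,0,0,-0.05,0,0,0]
}}

```text
time_s: 1.7
position: [0.3293, -0.1282, 0.2533]
tool_rot: [[0.929, -0.37, 0.0], [-0.37, -0.929, 0.0], [0.0, -0.0, -1.0]]
ft_force: [0.5, -0.8, -0.2]
grip_width: 0.0001
gripper_force: 0.0
```

Request:
{"name": "creep_tool", "arguments": {
  "steps": [0,-0.05,0,0,0,0,-0.05,0,0,0,0,-0.05,0,0,0,0,-0.0375,0,0,0,0,-0.0125,0,0,0,0,0,0,0,0]
}}

```text
time_s: 2.3
position: [0.3884, 0.0195, 0.2531]
tool_rot: [[0.93, -0.367, -0.001], [-0.367, -0.93, 0.0], [-0.001, 0.0, -1.0]]
ft_force: [-0.0, -0.2, -1.2]
grip_width: -0.0
gripper_force: 0.0
```

```bash
python3 -c "
from h import *
from rig import observe
o=observe();print(o['q'].round(1),B(o['position']).round(4))"
```

```text
[-14.7   5.4  97.1  -0.   77.6  96.9] [-1.491e-01  1.000e-04  2.531e-01]
```

Request:
{"name": "creep_tool", "arguments": {
  "steps": [0,0,0.0313,0,0,0,0,0.0375,0,0,0,0,0.0275,0,0,0,0,0.0125,0,0,0.0188,0,0,0,0,0.0188,0,0,0,0,0.0063,0,0,0,0,0,0,0,0,0]
}}

```text
time_s: 3.1
position: [0.4209, 0.0049, 0.1662]
tool_rot: [[0.929, -0.371, -0.0], [-0.371, -0.929, -0.0], [-0.0, 0.0, -1.0]]
ft_force: [0.5, -0.1, -0.0]
grip_width: -0.0002
gripper_force: 0.0
```

```bash
python3 - <<'E'
from h import *
from rig import observe,get_image
o=observe();print(B(o['position']).round(4),o['ft_force'])
d=get_image("scene");a=cv2.resize(d["pixels"][225:345,245:405],None,fx=5,fy=5,interpolation=2);cv2.imwrite("pics/c1.png",a[:,:,::-1])
E
```

```text
[-0.1135 -0.0015  0.1662] [ 0.45123279 -0.0583938  -0.00463121]
```

View pics/c1.png

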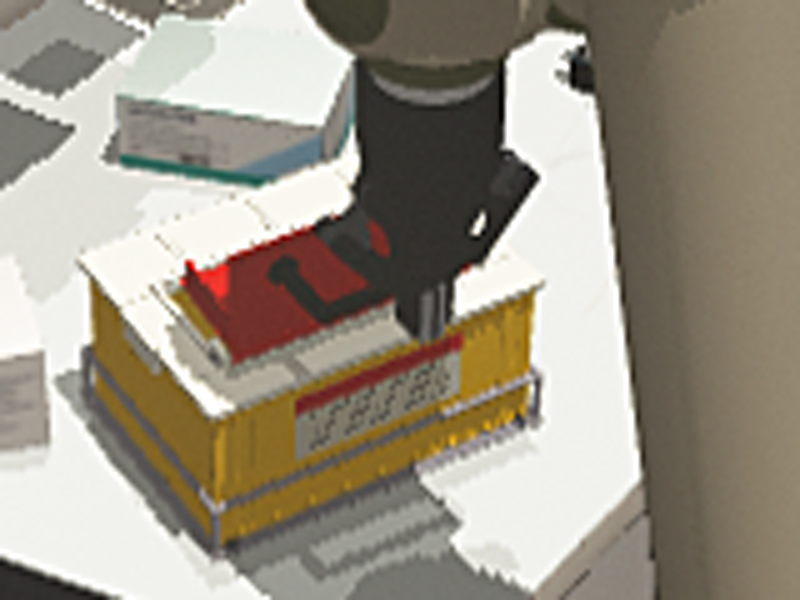

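The fingers hang just in front of the bar, with tips near crop (425,335), and nothing is touching yet. I'll push steadily.

Scaled: 0.006 m / 0.8 = 0.0075, 0.005 m / 0.8 = 0.0063.

Request:
{"name": "creep_tool", "arguments": {
  "steps": [0.005,0,0,0,0,0.0063,0,0,0,0,0.0075,0,0,0,0,0.0075,0,0,0,0,0.0075,0,0,0,0,0.0075,0,0,0,0,0.0075,0,0,0,0]
}}

```text
time_s: 3.85
position: [0.4577, -0.0087, 0.1663]
tool_rot: [[0.929, -0.37, 0.0], [-0.37, -0.929, -0.0], [0.0, 0.0, -1.0]]
ft_force: [-1.8, 1.6, 1.3]
grip_width: 0.0001
gripper_force: 0.8
```

Request:
{"name": "creep_tool", "arguments": {
  "steps": [0.0075,0,0,0,0,0.0075,0,0,0,0,0.0075,0,0,0,0,0.0075,0,0,0,0,0.0063,0,0,0,0]
}}

```text
time_s: 4.35
position: [0.4845, -0.0194, 0.1662]
tool_rot: [[0.929, -0.37, -0.0], [-0.37, -0.929, 0.0], [-0.0, -0.0, -1.0]]
ft_force: [-0.8, 1.3, -0.6]
grip_width: 0.0003
gripper_force: 0.6
```

```bash
python3 -c "
from h import *
from rig import observe
o=observe();print(B(o['position']).round(4))"
```

```text
[-0.0454 -0.0006  0.1662]
```

Scaled: 0.005 m / 0.8 = 0.0063, 0.004 m / 0.8 = 0.005.

Request:
{"name": "creep_tool", "arguments": {
  "steps": [0.0063,0,0,0,0,0.0063,0,0,0,0,0.0063,0,0,0,0,0.0063,0,0,0,0,0.005,0,0,0,0,0.0038,0,0,0,0,0.0025,0,0,0,0,0,0,0,0,0]
}}

```text
time_s: 5.15
position: [0.5113, -0.03, 0.1663]
tool_rot: [[0.929, -0.37, 0.0], [-0.37, -0.929, -0.0], [0.0, -0.0, -1.0]]
ft_force: [-1.2, 0.4, -0.5]
grip_width: 0.0001
gripper_force: 0.5
```

```bash
python3 - <<'E'
from h import *
from rig import observe,get_image
o=observe();print(B(o['position']).round(4))
d=get_image("scene");a=cv2.resize(d["pixels"][225:345,245:405],None,fx=5,fy=5,interpolation=2);cv2.imwrite("pics/c2.png",a[:,:,::-1])
E
```

```text
[-0.0167 -0.0007  0.1663]
```

View pics/c2.png

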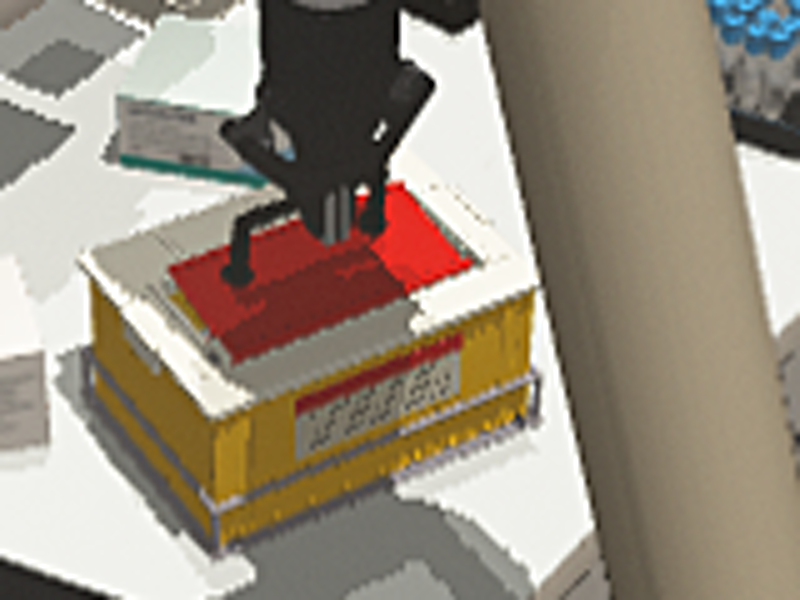

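The flap now lies almost flat over the mouth, with the fingers behind the bar at crop (335,215). I'll creep on to the stop, watching the force.

Scaled: 0.0015 m / 0.8 = 0.0019, 0.001 m / 0.8 = 0.0013.

Request:
{"name": "creep_tool", "arguments": {
  "steps": [0.0019,0,0,0,0,0.0019,0,0,0,0,0.0013,0,0,0,0,0,0,0,0,0]
}}

```text
time_s: 5.6
position: [0.5147, -0.0314, 0.1662]
tool_rot: [[0.929, -0.37, -0.0], [-0.37, -0.929, 0.0], [-0.0, 0.0, -1.0]]
ft_force: [-3.0, 1.7, -2.5]
grip_width: -0.0001
gripper_force: 1.4
```

Request:
{"name": "creep_tool", "arguments": {
  "steps": [0.0013,0,0,0,0,0,0,0,0,0]
}}

```text
time_s: 5.8
position: [0.5156, -0.0317, 0.1662]
tool_rot: [[0.929, -0.37, -0.001], [-0.37, -0.929, 0.0], [-0.001, 0.0, -1.0]]
ft_force: [-3.5, 1.7, -2.8]
grip_width: -0.0
gripper_force: 1.7
```

Scaled: 0.001 m / 0.8 = 0.0013.

Request:
{"name": "creep_tool", "arguments": {
  "steps": [0.0013,0,0,0,0,0.0013,0,0,0,0,0,0,0,0,0]
}}

```text
time_s: 6.1
position: [0.5164, -0.032, 0.1661]
tool_rot: [[0.929, -0.369, -0.003], [-0.369, -0.929, 0.001], [-0.003, 0.0, -1.0]]
ft_force: [-9.5, 2.8, -0.0]
grip_width: -0.0002
gripper_force: 4.5
```

Request:
{"name": "creep_tool", "arguments": {
  "steps": [0.0013,0,0,0,0,0.0013,0,0,0,0,0,0,0,0,0]
}}

```text
time_s: 6.4
position: [0.5167, -0.0321, 0.166]
tool_rot: [[0.929, -0.369, -0.007], [-0.369, -0.929, 0.002], [-0.008, 0.001, -1.0]]
ft_force: [-17.1, 5.3, 4.3]
grip_width: 0.0001
gripper_force: 8.6
```

```bash
python3 -c "
from h import *
from rig import observe
o=observe();print(B(o['position']).round(4))"
```

```text
[-0.0108 -0.0006  0.166 ]
```

The arm stalled with force rising to 18 N, so the tray is at its stop. I'll back off, lift over the bar, and check that the tubes have dropped.

Scaled: -0.03 m / 0.8 = -0.0375, 0.025 m / 0.8 = 0.0313.

Request:
{"name": "creep_tool", "arguments": {
  "steps": [-0.005,0,0,0,0,-0.01,0,0,0,0,0,0,-0.0375,0,0,0,0,-0.0375,0,0,0.025,0,0,0,0,0.0313,0,0,0,0,0.0175,0,0,0,0,0,0,0,0,0]
}}

```text
time_s: 7.2
position: [0.5645, -0.0514, 0.2264]
tool_rot: [[0.929, -0.37, 0.002], [-0.37, -0.929, -0.001], [0.002, -0.0, -1.0]]
ft_force: [0.4, 0.4, 0.2]
grip_width: -0.0
gripper_force: 0.0
```

```bash
python3 - <<'E'
from h import *
from rig import observe,get_image
o=observe();print(B(o['position']).round(4))
r=[]
for n,(y,x) in(("scene",(225,245)),("top",(195,190))):
    d=get_image(n);np.savez(n+"1.npz",**d);r.append(cv2.resize(d["pixels"][y:y+120,x:x+160],None,fx=4,fy=4,interpolation=2)[:,:400] if 0 else cv2.resize(d["pixels"][y:y+120,x:x+160],(400,300),interpolation=2))
    b=(cloud(d)-C)@R
    m=(abs(b[...,1])<.07)&(b[...,0]>-.035)&(b[...,0]<.02)&(b[...,2]>.09)&(b[...,2]<.13)
    print(np.polyfit(b[m][:,0],b[m][:,2],1) if m.sum()>20 else None,m.sum())
cv2.imwrite("pics/c3.png",np.hstack(r)[:,:,::-1])
E
```

```text
[ 0.0407 -0.001   0.2264]
[0.10412589 0.1116985 ] 653
[0.08664588 0.11270619] 487
```

View pics/c3.png

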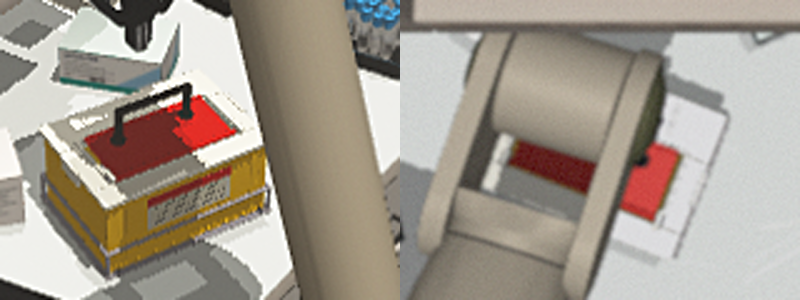

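The flap lies flat at about 85°, with the handle upright at crop (150,105) and no tubes outside. The fingers are beyond the bar. I'll descend behind the bar and pull back along its arc.

Scaled: 0.025 m / 0.8 = 0.0313, -0.008 m / 0.8 = -0.01.

Request:
{"name": "creep_tool", "arguments": {
  "steps": [0,0,0.0313,0,0,0,0,0.0313,0,0,0,0,0.0125,0,0,-0.01,0,0,0,0,-0.0088,0,0,0,0,-0.005,0,0,0,0]
}}

```text
time_s: 7.9
position: [0.5453, -0.0434, 0.1678]
tool_rot: [[0.929, -0.369, 0.003], [-0.369, -0.929, -0.001], [0.003, -0.0, -1.0]]
ft_force: [7.3, -3.3, 4.5]
grip_width: 0.0
gripper_force: 4.1
```

Request:
{"name": "creep_tool", "arguments": {
  "steps": [-0.005,0,-0.0038,0,0,-0.0063,0,-0.005,0,0,-0.0063,0,-0.0038,0,0,-0.0063,0,-0.0038,0,0,-0.0063,0,-0.0025,0,0,-0.0063,0,-0.0025,0,0,-0.0063,0,-0.0013,0,0]
}}

```text
time_s: 8.6
position: [0.5135, -0.0309, 0.1848]
tool_rot: [[0.929, -0.37, 0.001], [-0.37, -0.929, -0.0], [0.001, -0.0, -1.0]]
ft_force: [2.3, -1.2, 1.8]
grip_width: -0.0001
gripper_force: 1.4
```

```bash
python3 -c "
from h import *
from rig import observe
o=observe();print(B(o['position']).round(4))"
```

```text
[-0.0142 -0.0007  0.1848]
```

Scaled: -0.005 m / 0.8 = -0.0063, 0.003 m / 0.8 = 0.0038.

Request:
{"name": "creep_tool", "arguments": {
  "steps": [-0.0063,0,0,0,0,-0.0063,0,0,0,0,-0.0063,0,0,0,0,-0.0063,0,0.0013,0,0,-0.0063,0,0.0013,0,0,-0.0063,0,0.0025,0,0,-0.0063,0,0.0025,0,0,-0.0063,0,0.0038,0,0]
}}

```text
time_s: 9.4
position: [0.4762, -0.0161, 0.1751]
tool_rot: [[0.929, -0.37, -0.0], [-0.37, -0.929, 0.0], [-0.0, 0.0, -1.0]]
ft_force: [2.4, -0.6, 1.5]
grip_width: -0.0
gripper_force: 0.9
```

Request:
{"name": "creep_tool", "arguments": {
  "steps": [-0.005,0,0.0038,0,0,-0.005,0,0.0025,0,0,-0.0038,0,0.0025,0,0,-0.0025,0,0.0013,0,0,0,0,0,0,0]
}}

```text
time_s: 9.9
position: [0.4643, -0.0113, 0.1671]
tool_rot: [[0.929, -0.37, -0.001], [-0.37, -0.929, 0.0], [-0.001, 0.0, -1.0]]
ft_force: [1.0, -0.1, -0.2]
grip_width: 0.0
gripper_force: 0.4
```

```bash
python3 - <<'E'
from h import *
from rig import observe,get_image
o=observe();print(B(o['position']).round(4))
d=get_image("scene");a=cv2.resize(d["pixels"][225:345,245:405],None,fx=5,fy=5,interpolation=2);cv2.imwrite("pics/c4.png",a[:,:,::-1])
E
```

```text
[-0.0672 -0.0006  0.1671]
```

View pics/c4.png

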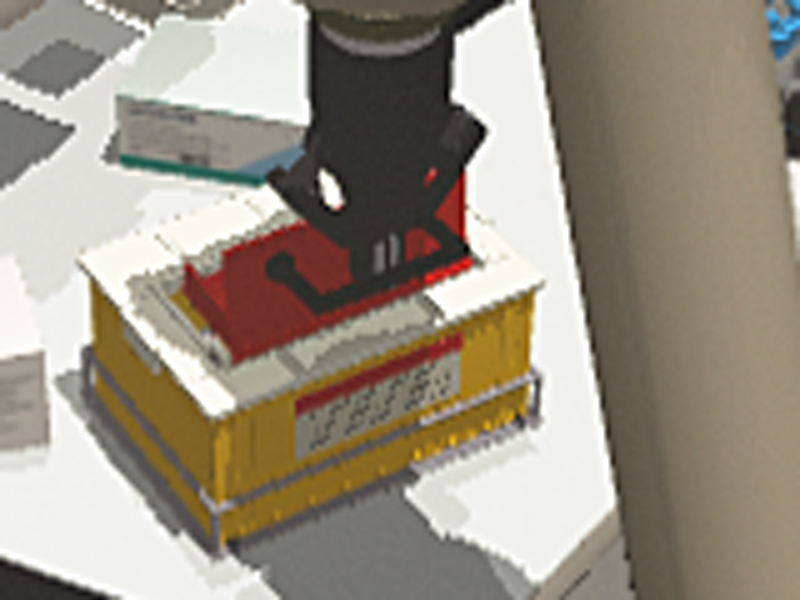

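The flap is nearly upright, with the fingers inside the D at crop (385,255). I'll finish the last few millimetres slowly.

Request:
{"name": "creep_tool", "arguments": {
  "steps": [-0.0025,0,0.0013,0,0,-0.0025,0,0.0013,0,0,0,0,0,0,0]
}}

```text
time_s: 10.25
position: [0.461, -0.01, 0.1651]
tool_rot: [[0.929, -0.37, 0.001], [-0.37, -0.929, -0.0], [0.001, -0.0, -1.0]]
ft_force: [3.1, -1.4, -3.0]
grip_width: 0.0003
gripper_force: 2.0
```

Request:
{"name": "creep_tool", "arguments": {
  "steps": [-0.0019,0,0,0,0,0,0,0,0,0]
}}

```text
time_s: 10.45
position: [0.4604, -0.0098, 0.1654]
tool_rot: [[0.929, -0.37, 0.003], [-0.37, -0.929, -0.001], [0.003, -0.0, -1.0]]
ft_force: [7.1, -2.4, -5.6]
grip_width: -0.0002
gripper_force: 3.8
```

Request:
{"name": "creep_tool", "arguments": {
  "steps": [-0.0019,0,0,0,0,0,0,0,0,0]
}}

```text
time_s: 10.65
position: [0.4602, -0.0097, 0.1655]
tool_rot: [[0.929, -0.37, 0.006], [-0.37, -0.929, -0.002], [0.006, -0.0, -1.0]]
ft_force: [12.7, -4.9, -9.6]
grip_width: -0.0001
gripper_force: 6.7
```

```bash
python3 -c "
from h import *
from rig import observe
o=observe();print(B(o['position']).round(4))"
```

```text
[-0.0716 -0.0006  0.1655]
```

The force is climbing against the rest stop. I'll release, lift out and clear the view.

Scaled: -0.04 m / 0.8 = -0.05, -0.03 m / 0.8 = -0.0375.

Request:
{"name": "creep_tool", "arguments": {
  "steps": [0.0063,0,0,0,0,0.0063,0,0,0,0,0,0,0,0,0,0,0,-0.025,0,0,0,0,-0.0375,0,0,0,0,-0.0375,0,0,-0.025,0,-0.0125,0,0,-0.0375,0,0,0,0,-0.05,0,0,0,0,-0.025,0.05,0,0,0]
}}

```text
time_s: 11.65
position: [0.3482, -0.0058, 0.2551]
tool_rot: [[0.932, -0.363, -0.001], [-0.363, -0.932, 0.001], [-0.001, -0.001, -1.0]]
ft_force: [-0.0, -1.3, 0.6]
grip_width: -0.0
gripper_force: 0.0
```

Request:
{"name": "creep_tool", "arguments": {
  "steps": [0,0.0625,0,0,0,0,0.0625,0,0,0,0,0.0625,0,0,0,0,0.0625,0,0,0,0,0.0625,0,0,0,0,0.0625,0,0,0,0,0.0375,0,0,0,0,0,0,0,0]
}}

```text
time_s: 12.45
position: [0.227, -0.3183, 0.255]
tool_rot: [[0.928, -0.373, -0.001], [-0.373, -0.928, 0.001], [-0.001, -0.0, -1.0]]
ft_force: [0.5, 0.6, 0.2]
grip_width: 0.0001
gripper_force: 0.0
```

```bash
python3 - <<'E'
from h import *
from rig import get_image
r=[];
for n,(y,x) in(("scene",(225,245)),("top",(195,190))):
    d=get_image(n);o=load(n+"0.npz");r.append(cv2.resize(d["pixels"][y:y+120,x:x+160],(400,300),interpolation=2))
    P=[]
    for q in(o,d):
        b=(cloud(q)-C)@R
        m=(abs(b[...,1])<.035)&(b[...,0]>-.11)&(b[...,0]<-.065)&(b[...,2]>.13)&(b[...,2]<.19)
        f=(abs(b[...,1])<.07)&(abs(b[...,0]+.044)<.02)&(b[...,2]>.165)&(b[...,2]<.2)
        P.append((m.sum(),b[m].mean(0).round(4),f.sum(),b[f].mean(0).round(4)))
    print(n,P)
cv2.imwrite("pics/c5.png",np.hstack(r)[:,:,::-1])
E
```

```text
scene [(np.int64(87), array([-0.0908,  0.0002,  0.1591]), np.int64(193), array([-0.0452,  0.001 ,  0.173 ])), (np.int64(85), array([-9.120e-02, -1.000e-04,  1.595e-01]), np.int64(190), array([-0.0451,  0.0006,  0.1729]))]
top [(np.int64(118), array([-0.0851, -0.    ,  0.162 ]), np.int64(136), array([-4.110e-02,  1.000e-04,  1.783e-01])), (np.int64(118), array([-0.0851,  0.    ,  0.1618]), np.int64(133), array([-0.0413,  0.    ,  0.1782]))]
```

View pics/c5.png

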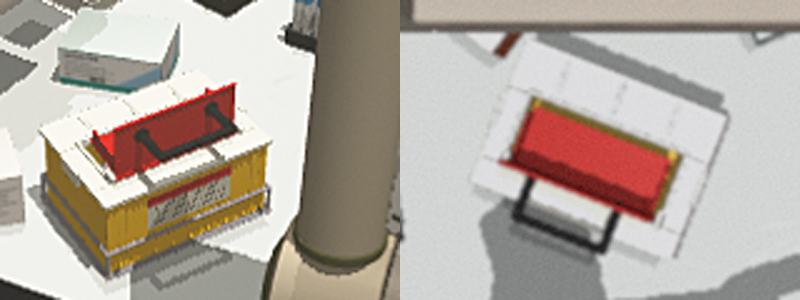

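The tray is empty and the flap is upright. Bar and flap are within 0.5 mm of where they started, and the cartons in view have not moved.

```bash
python3 -c "
from rig import close_job
print(close_job())"
```

```text
the job is handed in; nothing more can be done
None
```

The job is handed in at about 12.5 s: the tray was tipped fully to its stop, no tubes remain on it, and the flap is back upright within 0.5 mm of its start, though I could not see inside the bin.

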